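Fill the egg board and candle the marked egg

ROBOT

A 6-joint arm with a two-finger parallel gripper is mounted at the origin on the work surface. World frame = base frame: x ahead of the robot, y to its left, z up, the work surface at z = 0. Lengths are in mm, angles in rad, forces in N, time in s.
With the tool pointing down it reaches from about 400 to 925 mm from the base axis. Payload 12.5 kg.
Tool frame: the origin (TCP) lies midway between the tips of the shut fingers; the grasp point (between the pads) lies 19 mm behind it; z points along the fingers, y is the line along which they close (so a half turn about z gives the same grasp; the last joint's range is limited). The gripper opens to 95 mm and grips with 3 to 60 N. Pads are 20 mm wide; open, the fingers measure 119 mm over their backs; the gripper's body (75 mm by 180 mm) begins 59 mm behind the grasp point.
Start: joints at [-1.303, 0.491, 1.559, -0, 1.092, -0.106], TCP at [228.246, -581.851, 214.661] pointing down, gripper open.
Joint ranges: [-3.1, 3.1], [-0.84, 2.19], [0.05, 2.79], [-1.13, 4.28], [0.06, 2.93], [-2.69, 2.69]. Speed limits (rad/s): [2.22, 2.22, 2.79, 3.14, 3.14, 3.14].

INTERFACE

Orientations are given as [roll, pitch, yaw] about the fixed x, y, z axes, in that order (R = Rz(yaw) Ry(pitch) Rx(roll)).
In Python, from cell import env gives the robot as it stands.
- The arm moves only by the shell command python3 -m inch 'ROWS'. ROWS is JSON, a list of rows, each a list of 7 numbers: the turn, a rotation vector about the tool's x, y, z in rad, then the shift along the tool's x, y, z in cm, then the closure, from -1 (fully open) to 1 (shut). A call has 1 to 20 rows; each row shifts and turns the commanded pose from where the row before left it, along the tool's axes as they then stand; what a row does not reach is not made up. A row lasts 1/8 s, in which the tool goes at most 62.5 mm and 10.7 degrees, less where a joint would pass 70% of its speed; a pose out of reach is approached as far as the arm can. A call with a gripper value outside its range is refused whole. The fingers move at their own pace and stop on an object; the grip force is fixed at half the most. Time passes only in rows, so rows that do not move let the fingers close. It gives the time, the measured TCP pose, the force, the opening and the grip force at its end, in the units of the state.
- env.state(): the state, without advancing time (a new reading comes with each control period).
- env.read_camera(name): name is "scene" or "top" or "wrist"; returns a dict with "img" (420x560x3 uint8, red, green, blue), "depth" (420x560 float32, mm along the optical axis (not along the pixel's ray), 0 where there is no reading), "fx", "fy", "cx", "cy" (pixels), "position" and "orientation" of the camera in the world. Camera axes: x right, y down, z forward; pixel columns grow to the right and rows downward; lengths in mm; the calibration is good to about 2 mm. A picture is of the moment at which its call begins.
- env.job_done(): hands the job in; it is judged then, once.
Trained networks look in a picture, given as the dict that the camera call returned (one of the last four; its "shot" number tells which), for a name from the list of things; names that differ only in an ending like _2 or _b are one class to them, and where a whole thing is asked for, a point or a joint stands for the part that bears it (a point fixed in the world has none). Each returns a list of dicts, best first, with "score" (0 to 1); they miss things now and then, are a little off and sometimes report something else, mostly with a low value. They report only what shows in the picture. A call takes as long as a camera call.
- env.find_in(picture, target): "centre" ([x, y, z] in mm, in the coordinates of the camera as it stood for that picture, good to about 4 mm: the middle of the surface that is visible of it).
- env.trace(picture, target): "mask" (420x560 bool, what is visible of it).
The state is a dict: "t": time; "joints": joint angles; "qvel": joint speeds; "tau": joint torques, N m; "eef_pos": TCP position; "tcp_rot": TCP orientation; "ft_force": force on the tool from outside, world axes, zero at the start; "moment": the same for the moment, N m; "opening": opening from 0.0 (shut) to 1.0 (fully open); "grip_force": force on a finger pad.
Only numpy, scipy, OpenCV 4.12 (cv2) and the standard library are available. Lean on these libraries where they do the work, as an engineer would, in place of code of your own. Each camera call takes 0.05 s, during which the arm holds its last target. There are 200 camera calls.

TASK

Move the two eggs left in the carton into the two empty wells of the walnut egg board, point down and set down gently, so that every well holds one egg. Then take the candling lamp out of its cradle and check the egg with the pencilled ring: hold the lamp upright with its rubber cup centred over the ring, pressed on only lightly so that the spring cup gives but does not go fully in. Finish holding the lamp still like that, do not let go of it; keep every egg standing upright and leave the bottle, the salt jar and the scale alone.

Things in the scene. Friction and masses are not known exactly. Their poses are not given: they have to be found in the camera images.
- egg_marked: Brown hen's egg, 57 mm long, 44 mm across, 60 g, point down in a well. Origin at the centre of its widest section, 41 mm above the counter when seated in board or carton; z up to the blunt end, a half-ball of 22 mm radius (pole 22 mm above origin); point 34.5 mm below. This one alone has a dark pencilled ring, 22 mm across, round the pole; it may start in board or carton.
- egg_b: Brown hen's egg, 57 mm long, 44 mm across, 60 g, point down in a well. Origin at the centre of its widest section, 41 mm above the counter when seated in board or carton; z up to the blunt end, a half-ball of 22 mm radius (pole 22 mm above origin); point 34.5 mm below.
- egg_c: Brown hen's egg, 57 mm long, 44 mm across, 60 g, point down in a well. Origin at the centre of its widest section, 41 mm above the counter when seated in board or carton; z up to the blunt end, a half-ball of 22 mm radius (pole 22 mm above origin); point 34.5 mm below.
- egg_d: Brown hen's egg, 57 mm long, 44 mm across, 60 g, point down in a well. Origin at the centre of its widest section, 41 mm above the counter when seated in board or carton; z up to the blunt end, a half-ball of 22 mm radius (pole 22 mm above origin); point 34.5 mm below.
- egg_e: Brown hen's egg, 57 mm long, 44 mm across, 60 g, point down in a well. Origin at the centre of its widest section, 41 mm above the counter when seated in board or carton; z up to the blunt end, a half-ball of 22 mm radius (pole 22 mm above origin); point 34.5 mm below.
- egg_f: Brown hen's egg, 57 mm long, 44 mm across, 60 g, point down in a well. Origin at the centre of its widest section, 41 mm above the counter when seated in board or carton; z up to the blunt end, a half-ball of 22 mm radius (pole 22 mm above origin); point 34.5 mm below.
- ring_centre (a point): Centre of the pencilled ring on the marked egg: its blunt pole, 22 mm above the egg's origin along its z, about 63 mm above the counter when seated.
- egg_board: Walnut egg board, fixed, 168 (its x) by 188 (its y) by 28 mm high, with six round wells of 35 mm, 24 mm deep: two rows 88 mm apart along x, three columns 58 mm apart along y. Origin at the centre of its underside, z up. Four wells hold eggs, two are empty. Between neighbouring eggs there are 44 mm along x (room for a finger), only 14 mm along y.
- egg_board_hole0 (a point): Centre of the mouth of well 0 of the egg board, at the board's top face, 28 mm above the counter. A seated egg's origin is 13 mm above it.
- egg_board_hole1 (a point): Centre of the mouth of well 1 of the egg board, at the board's top face, 28 mm above the counter. A seated egg's origin is 13 mm above it.
- egg_board_hole2 (a point): Centre of the mouth of well 2 of the egg board, at the board's top face, 28 mm above the counter. A seated egg's origin is 13 mm above it.
- egg_board_hole3 (a point): Centre of the mouth of well 3 of the egg board, at the board's top face, 28 mm above the counter. A seated egg's origin is 13 mm above it.
- egg_board_hole4 (a point): Centre of the mouth of well 4 of the egg board, at the board's top face, 28 mm above the counter. A seated egg's origin is 13 mm above it.
- egg_board_hole5 (a point): Centre of the mouth of well 5 of the egg board, at the board's top face, 28 mm above the counter. A seated egg's origin is 13 mm above it.
- carton: Open grey pulp egg carton without lid, fixed, 158 (its x) by 108 (its y) by 28 mm high, 3 by 2 cups of 35 mm, 24 mm deep, spaced 50 mm. Origin at the centre of its underside, z up. Two eggs are left in diagonal corner cups, (-50, -25) and (50, 25) mm; two blunt peaks stand 14 mm above its top at (-25, 0) and (25, 0) mm.
- lamp: Candling lamp, a torch 136 mm long, 140 g, upright in its cradle, cup down. Origin: centre of the unpressed cup's mouth, 15 mm above the counter at the start; z up along the lamp. From there: rubber cup 30 mm across to 26 mm, dark head 36 mm across to 50, black collar 48 mm across to 56 (it rests on the cradle's rim), aluminium barrel 26 mm across to 128 (grip here), black tail cap to 136.
- lamp_mouth (a point): Centre of the open mouth of the lamp's rubber cup: 30 mm outside, 22 mm opening, moving with the cup. Set squarely on an egg's blunt end the mouth lies 3 mm below the egg's pole.
- lamp_cup (a joint): How far the rubber cup is pushed up into the lamp's head, 0 to 0.010 m. Spring: about 0.4 N to start, 4.4 N fully in (400 N/m).
- cradle: White charging cradle, fixed: round foot 80 mm across and 10 mm high, tube 52 mm outside, 40 mm inside, rim 65 mm above the counter. Origin at the centre of its underside, z up.
- bottle: Bystander: clear glass bottle, 72 mm across, 235 mm tall. Origin at the centre of its underside.
- salt_jar: Bystander: white ceramic salt jar with walnut lid, 74 mm across, 86 mm tall. Origin at the centre of its underside.
- scale: Bystander: white dial kitchen scale, foot 100 by 160 mm, 236 mm tall, pan on top 140 by 160 mm. Origin at the centre of its underside; its dial faces its +x.

How it is judged (in metres and radians):
On the way, in this order (a step that is already met when the one before it is completed fails the run):
1. every well of the board holds one egg, standing and let go, with the lamp still in its cradle (((horizontal distance between egg_marked and egg_board_hole0 below 0.008 m and height (world z) of egg_marked below 0.048 m) or (horizontal distance between egg_b and egg_board_hole0 below 0.008 m and height (world z) of egg_b below 0.048 m) or (horizontal distance between egg_c and egg_board_hole0 below 0.008 m and height (world z) of egg_c below 0.048 m) or (horizontal distance between egg_d and egg_board_hole0 below 0.008 m and height (world z) of egg_d below 0.048 m) or (horizontal distance between egg_e and egg_board_hole0 below 0.008 m and height (world z) of egg_e below 0.048 m) or (horizontal distance between egg_f and egg_board_hole0 below 0.008 m and height (world z) of egg_f below 0.048 m)) and ((horizontal distance between egg_marked and egg_board_hole1 below 0.008 m and height (world z) of egg_marked below 0.048 m) or (horizontal distance between egg_b and egg_board_hole1 below 0.008 m and height (world z) of egg_b below 0.048 m) or (horizontal distance between egg_c and egg_board_hole1 below 0.008 m and height (world z) of egg_c below 0.048 m) or (horizontal distance between egg_d and egg_board_hole1 below 0.008 m and height (world z) of egg_d below 0.048 m) or (horizontal distance between egg_e and egg_board_hole1 below 0.008 m and height (world z) of egg_e below 0.048 m) or (horizontal distance between egg_f and egg_board_hole1 below 0.008 m and height (world z) of egg_f below 0.048 m)) and ((horizontal distance between egg_marked and egg_board_hole2 below 0.008 m and height (world z) of egg_marked below 0.048 m) or (horizontal distance between egg_b and egg_board_hole2 below 0.008 m and height (world z) of egg_b below 0.048 m) or (horizontal distance between egg_c and egg_board_hole2 below 0.008 m and height (world z) of egg_c below 0.048 m) or (horizontal distance between egg_d and egg_board_hole2 below 0.008 m and height (world z) of egg_d below 0.048 m) or (horizontal distance between egg_e and egg_board_hole2 below 0.008 m and height (world z) of egg_e below 0.048 m) or (horizontal distance between egg_f and egg_board_hole2 below 0.008 m and height (world z) of egg_f below 0.048 m)) and ((horizontal distance between egg_marked and egg_board_hole3 below 0.008 m and height (world z) of egg_marked below 0.048 m) or (horizontal distance between egg_b and egg_board_hole3 below 0.008 m and height (world z) of egg_b below 0.048 m) or (horizontal distance between egg_c and egg_board_hole3 below 0.008 m and height (world z) of egg_c below 0.048 m) or (horizontal distance between egg_d and egg_board_hole3 below 0.008 m and height (world z) of egg_d below 0.048 m) or (horizontal distance between egg_e and egg_board_hole3 below 0.008 m and height (world z) of egg_e below 0.048 m) or (horizontal distance between egg_f and egg_board_hole3 below 0.008 m and height (world z) of egg_f below 0.048 m)) and ((horizontal distance between egg_marked and egg_board_hole4 below 0.008 m and height (world z) of egg_marked below 0.048 m) or (horizontal distance between egg_b and egg_board_hole4 below 0.008 m and height (world z) of egg_b below 0.048 m) or (horizontal distance between egg_c and egg_board_hole4 below 0.008 m and height (world z) of egg_c below 0.048 m) or (horizontal distance between egg_d and egg_board_hole4 below 0.008 m and height (world z) of egg_d below 0.048 m) or (horizontal distance between egg_e and egg_board_hole4 below 0.008 m and height (world z) of egg_e below 0.048 m) or (horizontal distance between egg_f and egg_board_hole4 below 0.008 m and height (world z) of egg_f below 0.048 m)) and ((horizontal distance between egg_marked and egg_board_hole5 below 0.008 m and height (world z) of egg_marked below 0.048 m) or (horizontal distance between egg_b and egg_board_hole5 below 0.008 m and height (world z) of egg_b below 0.048 m) or (horizontal distance between egg_c and egg_board_hole5 below 0.008 m and height (world z) of egg_c below 0.048 m) or (horizontal distance between egg_d and egg_board_hole5 below 0.008 m and height (world z) of egg_d below 0.048 m) or (horizontal distance between egg_e and egg_board_hole5 below 0.008 m and height (world z) of egg_e below 0.048 m) or (horizontal distance between egg_f and egg_board_hole5 below 0.008 m and height (world z) of egg_f below 0.048 m)) and angle between each of egg_marked, egg_b, egg_c, egg_d, egg_e, egg_f's own z axis and vertical below 0.35 rad and contact force between the fingers and egg_marked below 0.5 N and contact force between the fingers and egg_b below 0.5 N and contact force between the fingers and egg_c below 0.5 N and contact force between the fingers and egg_d below 0.5 N and contact force between the fingers and egg_e below 0.5 N and contact force between the fingers and egg_f below 0.5 N and distance of lamp from where it was at the start of the episode below 0.01 m), for 0.2 s.
2. the lamp is held by the fingers, clear of its cradle (contact force between the fingers and lamp above 5 N and height (world z) of lamp above 0.06 m and contact force between lamp and cradle below 0.1 N), for 0.2 s.
At the end, for the whole second after the job is handed in: Every well holds an egg (within 8 mm, upright within 20 deg), no finger on an egg; the lamp, gripped, still, upright within 7 deg, presses the marked egg with 0.5 to 5 N, cup in by 0.5 to 9.5 mm, mouth within 7 mm of the ring's centre; bottle, jar, scale within 25 mm of their starts (((horizontal distance between egg_marked and egg_board_hole0 below 0.008 m and height (world z) of egg_marked below 0.048 m) or (horizontal distance between egg_b and egg_board_hole0 below 0.008 m and height (world z) of egg_b below 0.048 m) or (horizontal distance between egg_c and egg_board_hole0 below 0.008 m and height (world z) of egg_c below 0.048 m) or (horizontal distance between egg_d and egg_board_hole0 below 0.008 m and height (world z) of egg_d below 0.048 m) or (horizontal distance between egg_e and egg_board_hole0 below 0.008 m and height (world z) of egg_e below 0.048 m) or (horizontal distance between egg_f and egg_board_hole0 below 0.008 m and height (world z) of egg_f below 0.048 m)) and ((horizontal distance between egg_marked and egg_board_hole1 below 0.008 m and height (world z) of egg_marked below 0.048 m) or (horizontal distance between egg_b and egg_board_hole1 below 0.008 m and height (world z) of egg_b below 0.048 m) or (horizontal distance between egg_c and egg_board_hole1 below 0.008 m and height (world z) of egg_c below 0.048 m) or (horizontal distance between egg_d and egg_board_hole1 below 0.008 m and height (world z) of egg_d below 0.048 m) or (horizontal distance between egg_e and egg_board_hole1 below 0.008 m and height (world z) of egg_e below 0.048 m) or (horizontal distance between egg_f and egg_board_hole1 below 0.008 m and height (world z) of egg_f below 0.048 m)) and ((horizontal distance between egg_marked and egg_board_hole2 below 0.008 m and height (world z) of egg_marked below 0.048 m) or (horizontal distance between egg_b and egg_board_hole2 below 0.008 m and height (world z) of egg_b below 0.048 m) or (horizontal distance between egg_c and egg_board_hole2 below 0.008 m and height (world z) of egg_c below 0.048 m) or (horizontal distance between egg_d and egg_board_hole2 below 0.008 m and height (world z) of egg_d below 0.048 m) or (horizontal distance between egg_e and egg_board_hole2 below 0.008 m and height (world z) of egg_e below 0.048 m) or (horizontal distance between egg_f and egg_board_hole2 below 0.008 m and height (world z) of egg_f below 0.048 m)) and ((horizontal distance between egg_marked and egg_board_hole3 below 0.008 m and height (world z) of egg_marked below 0.048 m) or (horizontal distance between egg_b and egg_board_hole3 below 0.008 m and height (world z) of egg_b below 0.048 m) or (horizontal distance between egg_c and egg_board_hole3 below 0.008 m and height (world z) of egg_c below 0.048 m) or (horizontal distance between egg_d and egg_board_hole3 below 0.008 m and height (world z) of egg_d below 0.048 m) or (horizontal distance between egg_e and egg_board_hole3 below 0.008 m and height (world z) of egg_e below 0.048 m) or (horizontal distance between egg_f and egg_board_hole3 below 0.008 m and height (world z) of egg_f below 0.048 m)) and ((horizontal distance between egg_marked and egg_board_hole4 below 0.008 m and height (world z) of egg_marked below 0.048 m) or (horizontal distance between egg_b and egg_board_hole4 below 0.008 m and height (world z) of egg_b below 0.048 m) or (horizontal distance between egg_c and egg_board_hole4 below 0.008 m and height (world z) of egg_c below 0.048 m) or (horizontal distance between egg_d and egg_board_hole4 below 0.008 m and height (world z) of egg_d below 0.048 m) or (horizontal distance between egg_e and egg_board_hole4 below 0.008 m and height (world z) of egg_e below 0.048 m) or (horizontal distance between egg_f and egg_board_hole4 below 0.008 m and height (world z) of egg_f below 0.048 m)) and ((horizontal distance between egg_marked and egg_board_hole5 below 0.008 m and height (world z) of egg_marked below 0.048 m) or (horizontal distance between egg_b and egg_board_hole5 below 0.008 m and height (world z) of egg_b below 0.048 m) or (horizontal distance between egg_c and egg_board_hole5 below 0.008 m and height (world z) of egg_c below 0.048 m) or (horizontal distance between egg_d and egg_board_hole5 below 0.008 m and height (world z) of egg_d below 0.048 m) or (horizontal distance between egg_e and egg_board_hole5 below 0.008 m and height (world z) of egg_e below 0.048 m) or (horizontal distance between egg_f and egg_board_hole5 below 0.008 m and height (world z) of egg_f below 0.048 m)) and angle between each of egg_marked, egg_b, egg_c, egg_d, egg_e, egg_f's own z axis and vertical below 0.35 rad and contact force between the fingers and egg_marked below 0.5 N and contact force between the fingers and egg_b below 0.5 N and contact force between the fingers and egg_c below 0.5 N and contact force between the fingers and egg_d below 0.5 N and contact force between the fingers and egg_e below 0.5 N and contact force between the fingers and egg_f below 0.5 N and horizontal distance between lamp_mouth and ring_centre below 0.007 m and value of joint lamp_cup between 0.0005 and 0.0095 m and angle between lamp's own z axis and vertical below 0.12 rad and contact force between lamp and egg_marked between 0.5 and 5 N and contact force between the fingers and lamp above 5 N and contact force between lamp and cradle below 0.3 N and linear speed of lamp below 0.03 m/s and distance of each of bottle, salt_jar, scale from where it was at the start of the episode below 0.025 m); the arm keeps its last pose, push and grip.
It fails at once if the lamp is pressed on an egg with more than 10 N (contact force between lamp and egg_marked above 10 N or contact force between lamp and egg_b above 10 N or contact force between lamp and egg_c above 10 N or contact force between lamp and egg_d above 10 N or contact force between lamp and egg_e above 10 N or contact force between lamp and egg_f above 10 N).
It fails at once if an egg tips over (more than 45 degrees) (angle between any of egg_marked, egg_b, egg_c, egg_d, egg_e, egg_f's own z axis and vertical above 0.79 rad).
It fails at once if an egg is dropped: it moves faster than 0.5 m/s with no finger on it ((linear speed of egg_marked above 0.5 m/s and contact force between the fingers and egg_marked below 0.05 N) or (linear speed of egg_b above 0.5 m/s and contact force between the fingers and egg_b below 0.05 N) or (linear speed of egg_c above 0.5 m/s and contact force between the fingers and egg_c below 0.05 N) or (linear speed of egg_d above 0.5 m/s and contact force between the fingers and egg_d below 0.05 N) or (linear speed of egg_e above 0.5 m/s and contact force between the fingers and egg_e below 0.05 N) or (linear speed of egg_f above 0.5 m/s and contact force between the fingers and egg_f below 0.05 N)).
It fails at once if an egg is pressed so hard into the board or the carton that its shell cracks (over 70 N summed over its contacts) (contact force between any of egg_marked, egg_b, egg_c, egg_d, egg_e, egg_f and egg_board above 70 N or contact force between any of egg_marked, egg_b, egg_c, egg_d, egg_e, egg_f and carton above 70 N).
It fails at once if the bottle, the salt jar or the scale is moved more than 25 mm or tipped (distance of any of bottle, salt_jar, scale from where it was at the start of the episode above 0.025 m or angle between any of bottle, salt_jar, scale's own z axis and vertical above 0.3 rad).
It also fails if it takes over 72 s, if anything falls off the work surface, if the arm or the gripper's body presses on something with over 40 N, if the wrist force passes 120 N, or if a joint passes its speed limit or range.

## Working session

There is one attempt and no reset: what is moved stays moved. The work goes in short steps, Python scripts to look and compute and a shell command to move; the robot and the scene stay as the last step left them, time stands still between calls to the robot, and variables do not carry over. Pictures are saved under pics/ and viewed, at most 10 in all, crops included, and the job is handed in when it is done.

```bash
ls; mkdir -p pics
cat > h.py <<'E'
from cell import env
import numpy as np, cv2
from scipy.spatial.transform import Rotation as R
def rot(o):
    o=np.array(o,float)
    if o.shape==(3,3): return o
    return R.from_euler('xyz',o).as_matrix() if o.size==3 else R.from_quat(o).as_matrix()
def w(c,p): return rot(c['orientation'])@np.array(p)+np.array(c['position'])
def cloud(c):
    d=c['depth'];v,u=np.indices(d.shape)
    P=np.stack([(u-c['cx'])/c['fx']*d,(v-c['cy'])/c['fy']*d,d],-1)
    return P@rot(c['orientation']).T+np.array(c['position'])
def save(c,n): cv2.imwrite('pics/'+n+'.png',c['img'][:,:,::-1])
E
python3 - <<'E'
from h import *
s=env.state();print(s)
for n in ['top','scene']:
    c=env.read_camera(n);save(c,n)
    print(n,c['position'],c['orientation'],c['fx'])
    for t in ['egg_marked','egg_b','egg_board','carton','lamp','cradle','bottle','salt_jar','scale','ring_centre']:
        for f in env.find_in(c,t): print(t,round(f['score'],2),w(c,f['centre']).round(0))
E
```

```text
pics
{'t': 0.0, 'joints': array([-1.30259797e+00,  4.91543608e-01,  1.55948413e+00, -2.44120818e-05,
        1.09168023e+00, -1.05579782e-01]), 'qvel': array([ 1.18070685e-03, -7.13648460e-05,  1.74142364e-04, -8.72781426e-05,
        5.42697459e-04,  4.79980228e-04]), 'tau': array([-2.44051280e-04, -6.12645292e+01, -2.58180857e+01,  6.92697521e-02,
        4.82410484e-02, -1.24966509e-04]), 'eef_pos': array([ 228.16852728, -581.58674648,  214.05971399]), 'tcp_rot': array([-3.14048127e+00, -9.60053872e-05,  3.73789350e-01]), 'ft_force': array([0.43397002, 0.14290415, 0.02727928]), 'moment': array([-0.02828219,  0.0377876 , -0.01815838]), 'grip_force': 0.0, 'opening': 0.9993093889322527}
top [ 303.00120665  -57.38661725 1304.96229121] [-2.96348417  0.02309435 -1.59478339] 538.3681863514722
egg_marked 0.69 [525. 108.  59.]
egg_marked 0.38 [ 611. -179.   56.]
egg_b 0.83 [ 610. -236.   56.]
egg_b 0.75 [ 526. -108.   60.]
egg_b 0.69 [ 610. -179.   58.]
egg_b 0.62 [ 519. -231.   59.]
egg_b 0.61 [624. 155.  56.]
egg_board 0.59 [ 569. -168.   29.]
egg_board 0.57 [ 605. -234.   56.]
carton 0.
[... 417 characters left out ...]
marked 0.73 [537. 110.  53.]
egg_marked 0.58 [ 587. -176.   27.]
egg_marked 0.53 [583. 132.  25.]
egg_marked 0.35 [ 627. -186.   57.]
egg_b 0.83 [ 618. -239.   52.]
egg_b 0.73 [ 625. -185.   58.]
egg_b 0.7 [ 544. -115.   56.]
egg_b 0.58 [ 534. -230.   50.]
egg_b 0.48 [638. 143.  53.]
egg_board 0.62 [ 591. -182.   27.]
egg_board 0.5 [ 378. -433.  174.]
carton 0.76 [578. 134.  26.]
lamp 0.63 [504. 369.  99.]
cradle 0.74 [ 536. -231.   51.]
cradle 0.62 [519. 357.  16.]
bottle 0.66 [ 621. -447.  136.]
salt_jar 0.61 [779. -49.  72.]
scale 0.61 [ 374. -437.  173.]
scale 0.23 [ 588. -175.   25.]
ring_centre 0.71 [538. 112.  55.]
ring_centre 0.35 [ 587. -180.   28.]
ring_centre 0.27 [517. 363.  17.]
```

View pics/top.png

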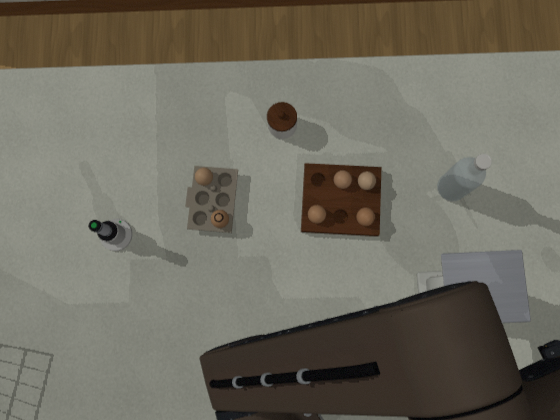

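```bash
cat >> h.py <<'E'
from scipy.optimize import least_squares
def egg(P,x,y,r=26):
    m=(np.hypot(P[...,0]-x,P[...,1]-y)<r)&(P[...,2]>44)&(P[...,2]<75)
    q=P[m]
    s=least_squares(lambda a:np.linalg.norm(q-a,axis=1)-22,[x,y,41],loss='soft_l1')
    return s.x.round(1),len(q),round(float(np.median(abs(s.fun))),2)
E
python3 - <<'E'
from h import *
for n in ['top','scene']:
    c=env.read_camera(n);P=cloud(c)
    print(n)
    for e in [(525,110),(625,155),(610,-236),(526,-108),(612,-179),(521,-231)]: print(egg(P,*e))
    if n=='top':
        # lamp tail cap, board rect
        m=(P[...,2]>135)&(P[...,2]<165)&(np.hypot(P[...,0]-497,P[...,1]-372)<60); print('tail',np.median(P[m],0),len(P[m]),P[m].min(0),P[m].max(0))
        for nm,x,y,r,zl,zh in [('board',567,-168,160,24,36),('carton',583,137,120,24,34)]:
            m=(P[...,2]>zl)&(P[...,2]<zh)&(np.hypot(P[...,0]-x,P[...,1]-y)<r)
            print(nm,cv2.minAreaRect(P[m][:,:2].astype(np.float32)),len(P[m]), np.median(P[m][:,2]))
        m=(P[...,2]>-5)&(P[...,2]<5);print('floor',np.median(P[m][:,2]))
E
```

```text
top
(array([526.5, 117.6,  42.1]), 248, 1.25)
(array([631. , 156.1,  41.8]), 247, 1.02)
(array([ 609.3, -236.7,   42. ]), 254, 0.93)
(array([ 531.3, -114.1,   42.6]), 240, 1.22)
(array([ 614.3, -179.3,   42.2]), 252, 1.03)
(array([ 521.5, -229.6,   42. ]), 258, 0.96)
tail [498.37469952 375.09277519 150.87923913] 144 [486.95308372 364.12389839 135.19729053] [512.62534543 391.54669794 157.45860504]
board ((570.394775390625, -175.67787170410156), (188.43484497070312, 169.77999877929688), 85.23631286621094) 3848 29.23100714235943
carton ((579.7203979492188, 142.224365234375), (119.80264282226562, 159.1534423828125), 83.4979019165039) 1625 29.02467237870519
floor 0.8388534065793465
scene
(array([528.1, 116.7,  39.5]), 142, 0.86)
(array([632.5, 156.1,  39.9]), 144, 1.1)
(array([ 611.3, -237.6,   39.7]), 209, 0.81)
(array([ 532.1, -113.8,   39.2]), 131, 0.82)
(array([ 615.8, -179.6,   39.4]), 200, 0.84)
(array([ 523.7, -230.1,   39.4]), 188, 0.71)
```

```bash
cat >> h.py <<'E'
def plan(x,y,z,yaw=None):
    s=env.state();Rt=rot(s['tcp_rot']);d=np.array([x,y,z])-s['eef_pos']
    print('now',s['eef_pos'].round(1),s['tcp_rot'].round(4),'open',round(s['opening'],3),'t',round(s['t'],2))
    if yaw is not None:
        T=R.from_euler('xyz',[np.pi,0,yaw]).as_matrix()
        print('turn',R.from_matrix(Rt.T@T).as_rotvec().round(4),'shift after turn cm',(T.T@d/10).round(2))
    print('shift cm',(Rt.T@d/10).round(2))
E
python3 -m inch '[[0,0,0,0,0,-6,-1],[0,0,0,0,0,-6,-1],[0,0,-0.18,0,0,0,-1],[0,0,-0.18,0,0,0,-1],[0,0,-0.18,0,0,0,-1],[0,0,-0.18,0,0,0,-1],[0,0,-0.18,0,0,0,-1],[0,0,-0.18,0,0,0,-1],[0,0,0,0,0,0,-1]]'
python3 -c "
from h import *
plan(550,-170,330,1.48)"
```

```text
t: 2.33
eef_pos: [228.2, -581.8, 334.6]
tcp_rot: [3.142, 0.0, 1.453]
ft_force: [0.0, -0.4, -0.0]
opening: 0.999
grip_force: 0.0
now [ 228.2 -581.8  334.6] [3.1416e+00 1.0000e-04 1.4525e+00] open 0.999 t 2.33
turn [ 0.      0.0001 -0.0275] shift after turn cm [43.93 28.31  0.46]
shift cm [44.69 27.09  0.46]
```

```bash
python3 -m inch '[[0,0,-0.027,0,0,0,-1],[0,0,0,4.4,2.83,0,-1],[0,0,0,4.4,2.83,0,-1],[0,0,0,4.4,2.83,0,-1],[0,0,0,4.4,2.83,0,-1],[0,0,0,4.4,2.83,0,-1],[0,0,0,4.4,2.83,0,-1],[0,0,0,4.4,2.83,0,-1],[0,0,0,4.4,2.83,0,-1],[0,0,0,4.4,2.83,0,-1],[0,0,0,4.4,2.83,0,-1],[0,0,0,0,0,0,-1],[0,0,0,0,0,0,-1]]'
python3 - <<'E'
from h import *
c=env.read_camera('wrist');save(c,'w1');P=cloud(c)
print(c['position'])
for e in [(610,-237),(532,-114),(615,-179),(522,-230)]: print(egg(P,*e))
c=env.read_camera('top');P=cloud(c)
for e in [(527,117),(632,156)]: print(egg(P,*e))
plan(580,137,250,1.464)
E
```

```text
t: 3.95
eef_pos: [549.4, -169.2, 334.5]
tcp_rot: [-3.141, 0.0, 1.48]
ft_force: [-0.2, -0.7, -0.4]
opening: 1.0
grip_force: 0.0
[557.85451164 -88.31601749 504.46278966]
(array([ 611. , -236.8,   40.6]), 552, 0.39)
(array([ 532.9, -113.9,   40.7]), 671, 0.36)
(array([ 615.8, -179.1,   40.6]), 604, 0.35)
(array([ 523.2, -229.6,   40.7]), 544, 0.39)
(array([526.2, 117.7,  42. ]), 256, 1.11)
(array([631.1, 155.7,  41.6]), 248, 1.15)
now [ 549.1 -170.   334.7] [3.1415e+00 3.0000e-04 1.4790e+00] open 0.997 t 4.05
turn [0.0001 0.0003 0.015 ] shift after turn cm [30.85 -0.2   8.47]
shift cm [30.85  0.26  8.46]
```

View pics/w1.png

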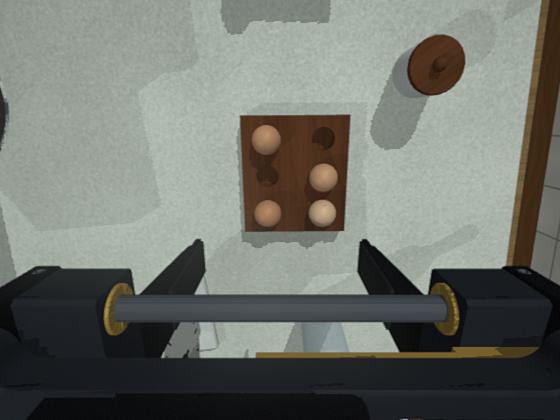

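```bash
python3 -m inch '[[0,0,0.015,0,0,0,-1],[0,0,0,5.75,0,0.7,-1],[0,0,0,5.75,0,0.7,-1],[0,0,0,5.75,0,0.7,-1],[0,0,0,5.75,0,0.7,-1],[0,0,0,0,0,0,-1],[0,0,0,0,0,0,-1]]'
python3 - <<'E'
from h import *
c=env.read_camera('wrist');P=cloud(c)
a,b=[egg(P,*e) for e in [(527,117),(632,156)]]
print(a,b,np.degrees(np.arctan2(*(b[0]-a[0])[[1,0]]))-26.57)
plan(a[0][0],a[0][1],100,1.464)
E
```

```text
t: 4.92
eef_pos: [573.7, 59.0, 306.7]
tcp_rot: [3.141, 0.0, 1.465]
ft_force: [-0.5, -0.8, 0.4]
opening: 1.002
grip_force: 0.0
(array([527.8, 117.6,  40.7]), 757, 0.35) (array([632.9, 156.1,  40.7]), 841, 0.34) -6.451318647937274
now [573.8  58.5 306.8] [3.1413e+00 3.0000e-04 1.4643e+00] open 0.999 t 4.97
turn [0.0003 0.0003 0.0003] shift after turn cm [ 5.39 -5.2  20.68]
shift cm [ 5.39 -5.21 20.68]
```

```bash
python3 -m inch '[[0,0,0,2.7,-2.6,2.5,-1],[0,0,0,2.69,-2.61,2.5,-1],[0,0,0,0,0,5.5,-1],[0,0,0,0,0,5.5,-1],[0,0,0,0,0,4.7,-1],[0,0,0,0,0,0,-1],[0,0,0,0,0,0,-1]]'
python3 -c "
from h import *
plan(527.8,117.6,32,1.464)"
```

```text
t: 5.85
eef_pos: [528.7, 118.0, 101.3]
tcp_rot: [3.14, -0.0, 1.464]
ft_force: [0.4, -0.1, 0.8]
opening: 1.003
grip_force: 0.0
now [528.7 118.  101.3] [ 3.1396e+00 -3.0000e-04  1.4644e+00] open 1.003 t 5.85
turn [ 0.002  -0.0003  0.0004] shift after turn cm [-0.05 -0.08  6.93]
shift cm [-0.05 -0.1   6.93]
```

```bash
python3 -m inch '[[0,0,0,-0.05,-0.08,3,-1],[0,0,0,0,0,2.5,-1],[0,0,0,0,0,1.0,-1],[0,0,0,0,0,0.3,-1],[0,0,0,0,0,0,-1],[0,0,0,0,0,0,0],[0,0,0,0,0,0,1],[0,0,0,0,0,0,1],[0,0,0,0,0,0,1],[0,0,0,0,0,0,1]]'
```

```text
t: 7.1
eef_pos: [526.7, 118.3, 31.6]
tcp_rot: [3.142, 0.0, 1.466]
ft_force: [-0.0, -0.4, -0.1]
opening: 0.534
grip_force: 0.0
```

```bash
python3 -m inch '[[0,0,0,0,0,0,1],[0,0,0,0,0,0,1],[0,0,0,0,0,0,1],[0,0,0,0,0,0,1]]'
```

```text
t: 7.6
eef_pos: [526.6, 118.3, 31.6]
tcp_rot: [-3.141, 0.0, 1.466]
ft_force: [-0.6, 0.2, -0.3]
opening: 0.452
grip_force: 30.0
```

```bash
python3 -m inch '[[0,0,0,0,0,-0.5,1],[0,0,0,0,0,-2,1],[0,0,0,0,0,-4,1],[0,0,0,0,0,-4,1],[0,0,0,0,0,0,1],[0,0,0,0,0,0,1]]'
python3 -c "
from h import *
plan(620.6,-121.4,90,1.487)
c=env.read_camera('scene');save(c,'s2')"
```

```text
t: 8.35
eef_pos: [526.5, 118.3, 136.3]
tcp_rot: [-3.141, 0.0, 1.466]
ft_force: [0.1, -0.1, -0.1]
opening: 0.45
grip_force: 30.0
now [526.5 118.3 136.3] [-3.1415e+00  1.0000e-04  1.4658e+00] open 0.45 t 8.35
turn [-0.0001  0.0001 -0.0212] shift after turn cm [-23.1   11.39   4.63]
shift cm [-22.85  11.87   4.63]
```

View pics/s2.png

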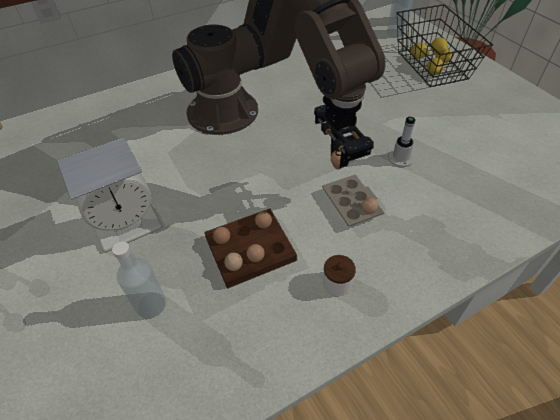

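```bash
python3 -m inch '[[0,0,-0.021,0,0,0,1],[0,0,0,-2.5,1.2,0,1],[0,0,0,-5,2.5,0,1],[0,0,0,-5,2.5,0,1],[0,0,0,-5,2.5,0,1],[0,0,0,-4,1.9,0,1],[0,0,0,-1.6,0.79,0,1],[0,0,0,0,0,3,1],[0,0,0,0,0,1.6,1],[0,0,0,0,0,0,1],[0,0,0,0,0,0,1]]'
python3 -c "
from h import *
plan(620.6,-121.4,32.5,1.487)
c=env.read_camera('wrist');P=cloud(c);save(c,'w2')
for e in [(611,-237),(532.9,-113.9),(615.8,-179)]: print(egg(P,*e))"
```

```text
t: 9.78
eef_pos: [621.2, -121.0, 91.3]
tcp_rot: [3.141, 0.0, 1.488]
ft_force: [-0.4, 0.3, -0.4]
opening: 0.447
grip_force: 30.0
now [ 621.2 -121.    91.3] [3.1408e+00 2.0000e-04 1.4876e+00] open 0.447 t 9.78
turn [0.0008 0.0002 0.0006] shift after turn cm [-0.04 -0.06  5.88]
shift cm [-0.04 -0.06  5.88]
(array([ 610.5, -236.9,   40.7]), 663, 0.4)
(array([ 532.5, -113.9,   40.7]), 2440, 0.32)
(array([ 615.7, -179.1,   40.8]), 17, 0.06)
```

```bash
python3 -m inch '[[0,0,0,-0.04,-0.06,3,1],[0,0,0,0,0,1.5,1],[0,0,0,0,0,0.6,1],[0,0,0,0,0,0.4,1],[0,0,0,0,0,0.2,1],[0,0,0,0,0,0,1],[0,0,0,0,0,0,1]]'
```

```text
t: 10.7
eef_pos: [620.4, -121.9, 34.0]
tcp_rot: [3.141, 0.0, 1.487]
ft_force: [0.3, -0.2, -0.9]
opening: 0.45
grip_force: 30.0
```

```bash
python3 -m inch '[[0,0,0,0,0,0.1,1],[0,0,0,0,0,0.1,1],[0,0,0,0,0,0,1],[0,0,0,0,0,0,1]]'
```

```text
t: 11.2
eef_pos: [620.3, -121.7, 32.3]
tcp_rot: [3.141, 0.0, 1.487]
ft_force: [-1.8, 1.6, 7.3]
opening: 0.453
grip_force: 30.0
```

Contact at 7 N; release and lift.

```bash
python3 -m inch '[[0,0,0,0,0,0,0],[0,0,0,0,0,0,-0.2],[0,0,0,0,0,0,-0.5],[0,0,0,0,0,0,-0.5],[0,0,0,0,0,0,-0.5],[0,0,0,0,0,-3,-0.5],[0,0,0,0,0,-6,-0.5],[0,0,0,0,0,-5,-0.5],[0,0,0,0,0,-3,-1],[0,0,0,0,0,0,-1]]'
python3 -c "
from h import *
c=env.read_camera('top');P=cloud(c)
for e in [(620,-121),(532.9,-113.9),(615.8,-179),(632,156)]: print(egg(P,*e))
plan(632.9,156.1,100,1.459)"
```

```text
t: 12.45
eef_pos: [621.0, -122.0, 204.1]
tcp_rot: [3.137, 0.001, 1.487]
ft_force: [-0.2, -1.5, -0.4]
opening: 0.903
grip_force: 0.0
(array([ 620., -121.,   41.]), 0, nan)
(array([ 532.9, -113.9,   41. ]), 0, nan)
(array([ 615.8, -179. ,   41. ]), 0, nan)
(array([631.1, 155.8,  41.6]), 246, 1.24)
now [ 620.3 -121.8  202.2] [3.1401e+00 4.0000e-04 1.4868e+00] open 0.944 t 12.5
turn [0.0015 0.0004 0.0278] shift after turn cm [27.76 -1.85 10.22]
shift cm [27.8  -1.09 10.2 ]
  return _methods._mean(a, axis=axis, dtype=dtype,
  ret = ret.dtype.type(ret / rcount)
```

```bash
python3 -m inch '[[0,0,0.028,0,0,0,-1],[0,0,0,5.5,-0.37,0,-1],[0,0,0,5.6,-0.37,0,-1],[0,0,0,5.6,-0.37,1,-1],[0,0,0,5.6,-0.37,2.2,-1],[0,0,0,5.5,-0.37,2,-1],[0,0,0,0,0,5,-1],[0,0,0,0,0,0,-1],[0,0,0,0,0,0,-1]]'
python3 -c "
from h import *
c=env.read_camera('top');P=cloud(c);save(c,'t3')
for e in [(620,-121),(532.9,-113.9),(615.8,-179),(611,-237),(523,-230)]: print(egg(P,*e))
plan(632.9,156.1,32,1.458)"
```

```text
t: 13.62
eef_pos: [633.4, 156.0, 100.3]
tcp_rot: [3.141, 0.0, 1.458]
ft_force: [0.0, 0.6, 0.8]
opening: 1.003
grip_force: 0.0
(array([ 619.1, -121.5,   42. ]), 251, 0.97)
(array([ 531.2, -114.1,   42.1]), 260, 1.12)
(array([ 614., -179.,   42.]), 251, 1.11)
(array([ 609.5, -236.7,   42.4]), 254, 0.95)
(array([ 521.9, -229.7,   42. ]), 263, 1.12)
now [633.7 156.  101.1] [ 3.1399e+00 -3.0000e-04  1.4575e+00] open 0.999 t 13.68
turn [ 0.0017 -0.0003 -0.0005] shift after turn cm [ 0.01 -0.08  6.91]
shift cm [ 0.   -0.1   6.91]
```

Marked egg sits well. Grasp the second.

```bash
python3 -m inch '[[0,0,0,0,-0.08,3,-1],[0,0,0,0,0,2.5,-1],[0,0,0,0,0,1.0,-1],[0,0,0,0,0,0.3,-1],[0,0,0,0,0,0,-1],[0,0,0,0,0,0,0],[0,0,0,0,0,0,1],[0,0,0,0,0,0,1],[0,0,0,0,0,0,1],[0,0,0,0,0,0,1],[0,0,0,0,0,0,1],[0,0,0,0,0,0,1],[0,0,0,0,0,0,1],[0,0,0,0,0,0,1]]'
```

```text
t: 15.42
eef_pos: [631.8, 156.6, 31.5]
tcp_rot: [-3.141, 0.0, 1.459]
ft_force: [-3.2, -0.1, 1.7]
opening: 0.449
grip_force: 30.0
```

```bash
python3 -m inch '[[0,0,0,0,0,-0.5,1],[0,0,0,0,0,-2,1],[0,0,0,0,0,-4,1],[0,0,0,0,0,-4,1],[0,0,0,0,0,0,1],[0,0,0,0,0,0,1]]'
python3 -c "
from h import *
plan(528.1,-171.8,90,1.487)"
```

```text
t: 16.18
eef_pos: [632.0, 156.6, 137.0]
tcp_rot: [3.141, -0.0, 1.459]
ft_force: [-0.4, -0.1, -1.0]
opening: 0.454
grip_force: 30.0
now [632.  156.6 137. ] [ 3.1410e+00 -1.0000e-04  1.4587e+00] open 0.454 t 16.18
turn [ 0.0006 -0.0001 -0.0283] shift after turn cm [-33.59  -7.61   4.7 ]
shift cm [-33.79  -6.66   4.7 ]
```

```bash
python3 -m inch '[[0,0,-0.028,0,0,0,1],[0,0,0,-3.0,-0.7,0,1],[0,0,0,-5.3,-1.2,0,1],[0,0,0,-5.3,-1.2,0,1],[0,0,0,-5.3,-1.2,0,1],[0,0,0,-5.3,-1.2,0,1],[0,0,0,-5.3,-1.2,0,1],[0,0,0,-4.09,-0.91,0,1],[0,0,0,0,0,3,1],[0,0,0,0,0,1.6,1],[0,0,0,0,0,0,1],[0,0,0,0,0,0,1]]'
python3 -c "
from h import *
plan(528.1,-171.8,33,1.487)"
```

```text
t: 17.68
eef_pos: [528.5, -171.3, 91.0]
tcp_rot: [3.141, 0.0, 1.488]
ft_force: [-0.4, -0.2, -0.1]
opening: 0.456
grip_force: 30.0
now [ 528.5 -171.3   91. ] [3.1413e+00 2.0000e-04 1.4880e+00] open 0.456 t 17.68
turn [0.0003 0.0002 0.001 ] shift after turn cm [-0.05 -0.04  5.8 ]
shift cm [-0.05 -0.04  5.8 ]
```

```bash
python3 -m inch '[[0,0,0,-0.05,-0.04,3,1],[0,0,0,0,0,1.5,1],[0,0,0,0,0,0.6,1],[0,0,0,0,0,0.4,1],[0,0,0,0,0,0.2,1],[0,0,0,0,0,0.1,1],[0,0,0,0,0,0,1],[0,0,0,0,0,0,1]]'
```

```text
t: 18.68
eef_pos: [527.7, -172.2, 32.9]
tcp_rot: [3.141, 0.0, 1.487]
ft_force: [-0.4, -0.0, 0.7]
opening: 0.453
grip_force: 30.0
```

```bash
python3 -m inch '[[0,0,0,0,0,0.07,1],[0,0,0,0,0,0,1],[0,0,0,0,0,0,0],[0,0,0,0,0,0,-0.2],[0,0,0,0,0,0,-0.5],[0,0,0,0,0,0,-0.5],[0,0,0,0,0,0,-0.5],[0,0,0,0,0,-3,-0.5],[0,0,0,0,0,-6,-0.5],[0,0,0,0,0,-6,-0.5],[0,0,0,0,0,-6,-1],[0,0,0,0,0,-3,-1],[0,0,0,0,0,0,-1],[0,0,0,0,0,0,-1]]'
python3 -c "
from h import *
plan(500,280,330)"
```

```text
t: 20.42
eef_pos: [527.2, -172.0, 270.9]
tcp_rot: [-3.14, -0.0, 1.487]
ft_force: [-0.3, -0.4, -0.2]
opening: 0.999
grip_force: 0.0
now [ 527.2 -172.   270.9] [-3.1403e+00 -4.0000e-04  1.4868e+00] open 0.999 t 20.43
shift cm [44.81 -6.51 -5.88]
```

```bash
python3 -m inch '[[0,0,0,5,-0.73,-1,-1],[0,0,0,5,-0.73,-1,-1],[0,0,0,5,-0.73,-1,-1],[0,0,0,5,-0.73,-1,-1],[0,0,0,5,-0.73,-1,-1],[0,0,0,5,-0.73,-1,-1],[0,0,0,5,-0.73,0,-1],[0,0,0,5,-0.73,0,-1],[0,0,0,4.8,-0.7,0,-1],[0,0,0,0,0,0,-1],[0,0,0,0,0,0,-1]]'
python3 - <<'E'
from h import *
c=env.read_camera('top');P=cloud(c)
for e in [(620,-121),(532.9,-113.9),(615.8,-179),(611,-237),(523,-230),(528,-172)]: print(egg(P,*e))
c=env.read_camera('wrist');P=cloud(c);save(c,'w4')
q=P[np.hypot(P[...,0]-497,P[...,1]-370)<60]
for a,b in [(146,156),(75,140),(62,74)]:
    m=q[(q[:,2]>a)&(q[:,2]<b)]
    if len(m): print(a,b,len(m),m.min(0).round(1),m.max(0).round(1),np.median(m,0).round(1))
s=env.state();print(s['eef_pos'])
for t in ['lamp','cradle']:
    for f in env.find_in(c,t)[:1]: print(t,f['score'],w(c,f['centre']).round(1))
E
```

```text
t: 21.8
eef_pos: [499.9, 279.4, 330.5]
tcp_rot: [-3.14, 0.001, 1.487]
ft_force: [0.5, 0.4, -0.1]
opening: 1.003
grip_force: 0.0
(array([ 618.8, -121.2,   42.2]), 250, 1.14)
(array([ 531.3, -114. ,   42. ]), 257, 1.05)
(array([ 614.4, -179.2,   42.2]), 253, 1.19)
(array([ 609.6, -237. ,   42.1]), 254, 1.15)
(array([ 521.6, -229.4,   42. ]), 262, 1.13)
(array([ 526.5, -171.5,   42.2]), 255, 1.05)
146 156 475 [489.  365.1 147.2] [514.8 391.3 154.1] [501.7 378.5 150.9]
75 140 11 [498.8 365.1  77.7] [513.3 371.8 139.6] [506.9 366.5  84.7]
62 74 656 [476.9 352.8  62. ] [527.3 403.9  73.2] [505.6 372.6  70.5]
[500.19643649 278.79853373 331.30520656]
lamp 0.63 [502.7 375.3  76.4]
cradle 0.75 [500.9 375.9   9.8]
```

View pics/w4.png

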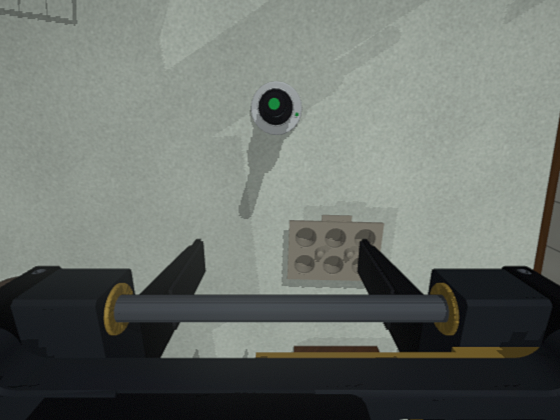

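```bash
python3 -m inch '[[0,0,0,5,-0.3,0,-1],[0,0,0,4.9,-0.35,0,-1],[0,0,0,0,0,5.5,-1],[0,0,0,0,0,5,-1],[0,0,0,0,0,3,-1],[0,0,0,0,0,0,-1],[0,0,0,0,0,0,-1]]'
python3 -c "
from h import *
plan(501.9,378.3,91,1.487)"
```

```text
t: 22.88
eef_pos: [502.7, 378.9, 198.4]
tcp_rot: [3.14, -0.001, 1.486]
ft_force: [1.0, 0.3, -0.3]
opening: 1.002
grip_force: 0.0
now [502.7 378.9 198.4] [ 3.1400e+00 -1.1000e-03  1.4862e+00] open 1.002 t 22.88
turn [ 0.0016 -0.0011 -0.0008] shift after turn cm [-0.07 -0.07 10.74]
shift cm [-0.08 -0.09 10.74]
```

```bash
python3 -m inch '[[0,0,0,-0.07,-0.07,3,-1],[0,0,0,0,0,4,-1],[0,0,0,0,0,2.7,-1],[0,0,0,0,0,1,-1],[0,0,0,0,0,0,-1],[0,0,0,0,0,0,0],[0,0,0,0,0,0,0.3],[0,0,0,0,0,0,1],[0,0,0,0,0,0,1],[0,0,0,0,0,0,1],[0,0,0,0,0,0,1],[0,0,0,0,0,0,1],[0,0,0,0,0,0,1],[0,0,0,0,0,0,1],[0,0,0,0,0,0,1],[0,0,0,0,0,0,1]]'
```

```text
t: 24.88
eef_pos: [501.1, 378.3, 89.8]
tcp_rot: [-3.142, 0.0, 1.487]
ft_force: [0.6, 0.4, -1.4]
opening: 0.268
grip_force: 30.0
```

```bash
python3 -m inch '[[0,0,0,0,0,-0.5,1],[0,0,0,0,0,-2,1],[0,0,0,0,0,-3,1],[0,0,0,0,0,-3,1],[0,0,0,0,0,-2,1],[0,0,0,0,0,-1.5,1],[0,0,0,0,0,0,1],[0,0,0,0,0,0,1],[0,0,0,0,0,0,1]]'
python3 - <<'E'
from h import *
c=env.read_camera('scene');P=cloud(c);cv2.imwrite('pics/s5.png',cv2.resize(c['img'][40:240,260:460,::-1],None,fx=3,fy=3))
for t in ['lamp','lamp_mouth']:
    f=env.find_in(c,t)
    if f: print(t,f[0]['score'],w(c,f[0]['centre']).round(1))
plan(620.4,-121.4,150,1.487)
E
```

```text
t: 26.0
eef_pos: [500.9, 378.2, 208.9]
tcp_rot: [-3.14, 0.001, 1.487]
ft_force: [-0.2, 1.0, -1.3]
opening: 0.271
grip_force: 30.0
lamp 0.94 [504.4 365.9 185.8]
lamp_mouth 0.66 [507.3 365.5 188.4]
now [501.1 378.3 209.3] [-3.1409e+00  6.0000e-04  1.4868e+00] open 0.269 t 26.15
turn [-0.0007  0.0006 -0.0002] shift after turn cm [-48.79  16.07   5.93]
shift cm [-48.78  16.09   5.95]
```

View pics/s5.png

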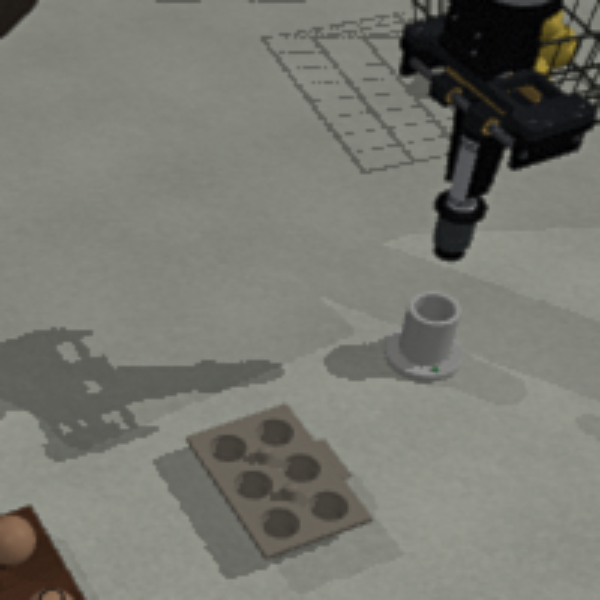

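```bash
python3 -m inch '[[0,0,0,-2.5,0.82,0,1],[0,0,0,-4.5,1.48,0,1],[0,0,0,-5,1.65,0,1],[0,0,0,-5,1.65,0,1],[0,0,0,-5,1.65,0,1],[0,0,0,-5,1.65,0,1],[0,0,0,-5,1.65,0,1],[0,0,0,-5,1.65,0,1],[0,0,0,-4.5,1.48,0,1],[0,0,0,-4,1.31,0,1],[0,0,0,-3.29,1.08,1,1],[0,0,0,0,0,2,1],[0,0,0,0,0,1.5,1],[0,0,0,0,0,0,1],[0,0,0,0,0,0,1],[0,0,0,0,0,0,1]]'
python3 - <<'E'
from h import *
c=env.read_camera('scene');P=cloud(c);cv2.imwrite('pics/s6.png',cv2.resize(c['img'][140:300,180:340,::-1],None,fx=3.7,fy=3.7))
m=[f for f in env.trace(c,'lamp')][0];print(m['score'],m['mask'].sum())
q=P[m['mask']];q=q[np.hypot(q[:,0]-620,q[:,1]+121)<40]
v=(np.array(c['position'])-[620,-121,120])[:2];v/=np.linalg.norm(v)
for a,b in [(84,94),(94,104),(104,110),(112,135),(136,141),(143,160)]:
    k=q[(q[:,2]>a)&(q[:,2]<b)]
    if len(k):
        t=k[:,:2]@np.array([-v[1],v[0]]);d=k[:,:2]@v
        print(a,b,len(k),'lateral mid',((t.min()+t.max())/2).round(1),(t.max()-t.min()).round(1),'front',np.percentile(d,90).round(1))
print('egg lateral',np.array([620.4,-121.4])@np.array([-v[1],v[0]]),'depth',np.array([620.4,-121.4])@v, v)
print(egg(P,620,-121))
for e in [(532,-114),(615,-179),(611,-237)]: print(egg(P,*e))
plan(620.4,-121.4,135,1.487)
E
```

```text
t: 28.15
eef_pos: [620.7, -121.1, 165.7]
tcp_rot: [3.14, 0.0, 1.487]
ft_force: [-0.4, -0.0, -0.9]
opening: 0.267
grip_force: 30.0
0.86 310
84 94 11 lateral mid 163.4 23.7 front 627.1
94 104 15 lateral mid 167.1 21.7 front 627.2
104 110 18 lateral mid 164.0 33.1 front 630.1
112 135 76 lateral mid 164.3 33.2 front 630.3
136 141 3 lateral mid 156.6 20.3 front 634.2
143 160 136 lateral mid 163.0 41.3 front 633.1
egg lateral 164.1630987875768 depth 610.4789898075612 [ 0.89785068 -0.44030008]
(array([ 620.9, -122. ,   39.6]), 185, 0.79)
(array([ 533.2, -114.5,   39.5]), 128, 0.75)
(array([ 615.7, -179.6,   39.6]), 207, 0.85)
(array([ 610.8, -237.4,   39.6]), 211, 0.83)
now [ 620.5 -121.2  165.5] [3.1407e+00 3.0000e-04 1.4871e+00] open 0.272 t 28.25
turn [0.0009 0.0003 0.0001] shift after turn cm [-0.02 -0.01  3.05]
shift cm [-0.02 -0.02  3.05]
```

View pics/s6.png

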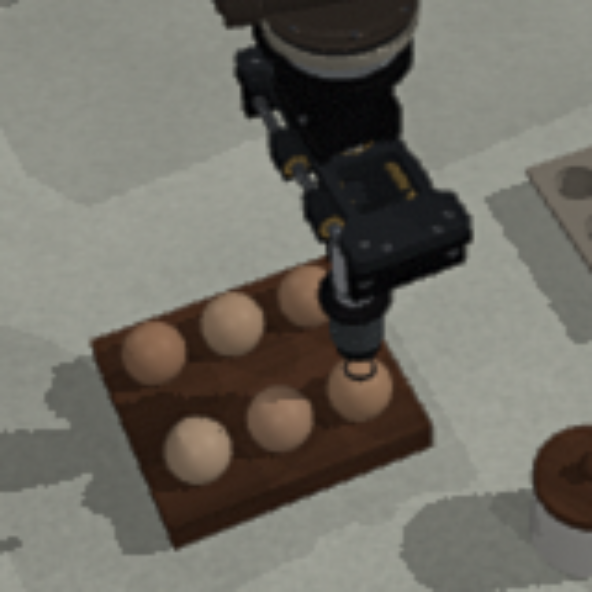

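```bash
python3 -m inch '[[0,0,0,-0.02,-0.02,1,1],[0,0,0,0,0,1,1],[0,0,0,0,0,0.6,1],[0,0,0,0,0,0.3,1],[0,0,0,0,0,0,1],[0,0,0,0,0,0,1],[0,0,0,0,0,0,1]]'; python3 -m inch '[[0,0,0,0,0,0.15,1],[0,0,0,0,0,0.15,1],[0,0,0,0,0,0,1],[0,0,0,0,0,0,1]]'; python3 -m inch '[[0,0,0,0,0,0,1],[0,0,0,0,0,0,1]]'
```

```text
t: 29.12
eef_pos: [620.2, -121.6, 136.2]
tcp_rot: [3.141, 0.0, 1.487]
ft_force: [-0.5, 0.3, -1.4]
opening: 0.276
grip_force: 30.0
t: 29.62
eef_pos: [620.2, -121.5, 133.0]
tcp_rot: [3.141, 0.0, 1.487]
ft_force: [-0.1, 0.1, 0.5]
opening: 0.27
grip_force: 30.0
t: 29.88
eef_pos: [620.2, -121.6, 133.0]
tcp_rot: [3.141, 0.0, 1.487]
ft_force: [-0.0, 0.5, -0.3]
opening: 0.27
grip_force: 30.0
```

```bash
python3 -m inch '[[0,0,0,0,0,0.13,1],[0,0,0,0,0,0.12,1],[0,0,0,0,0,0,1],[0,0,0,0,0,0,1],[0,0,0,0,0,0,1],[0,0,0,0,0,0,1]]'
python3 - <<'E'
from h import *
z=[];f=[]
for i in range(6):
    c=env.read_camera('scene' if i%2 else 'top');s=env.state();z.append(s['eef_pos'][2]);f.append(s['ft_force'][2])
    P=cloud(c)
    if i>3: print([egg(P,*e)[0] for e in [(620,-121),(532,-114),(615,-179),(611,-237),(523,-230),(528,-172)]])
print(np.mean(z),np.mean(f),f)
cv2.imwrite('pics/s7.png',cv2.resize(c['img'][140:300,180:340,::-1],None,fx=3.7,fy=3.7))
E
```

```text
t: 30.62
eef_pos: [620.1, -121.5, 130.4]
tcp_rot: [3.142, 0.0, 1.487]
ft_force: [0.2, 0.7, 1.0]
opening: 0.272
grip_force: 30.0
[array([ 620., -121.,   41.]), array([ 532., -114.,   41.]), array([ 613.4, -177.9,   46.3]), array([ 609.2, -236.9,   42.2]), array([ 521.4, -229.3,   42. ]), array([ 526. , -169.8,   44.7])]
[array([ 618.3, -120.4,   58.2]), array([ 533.1, -115. ,   39.6]), array([ 616. , -179.6,   39.8]), array([ 611.4, -237.8,   39.2]), array([ 523.2, -230.5,   39.6]), array([ 528.1, -172.5,   39.5])]
130.43857604204035 1.1482262186781669 [np.float64(1.4697001678056973), np.float64(0.49872402986544184), np.float64(2.2535635389542206), np.float64(0.93681697648327), np.float64(0.5653089158731077), np.float64(1.1652436830872634)]
  return _methods._mean(a, axis=axis, dtype=dtype,
  ret = ret.dtype.type(ret / rcount)
```

View pics/s7.png

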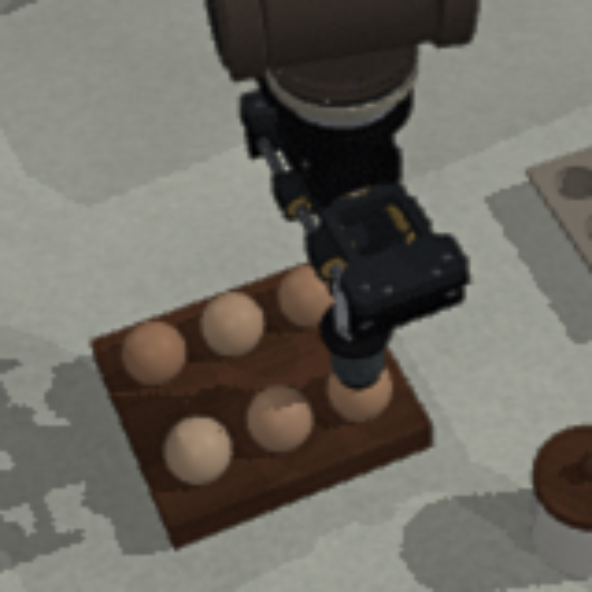

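Crop around (355,370): the cup sits centred on the ring egg and the lamp is upright. The egg is still seated, and the press is about 2.5 N (cup in roughly 5 mm).

```bash
python3 -c "
from cell import env
print(env.job_done())"
```

```text
the job is handed in; nothing more can be done
None
```

I handed the job in with every well holding an egg and the lamp held upright on the ringed egg, pressing at about 2.5 N by the wrist force (cup in about 5 mm by estimate); the hand-in gave no verdict.

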